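# Hold a chassis corner square with an assembly square

### The job

Take the L-shaped assembly square (the one with the upright grip), lay it flat on the floor of the open instrument chassis, and press it into the corner until one leg lies flush against the fixed wall and the other has swung the leaning side panel out to a right angle and lies flush against that. Finish while still gripping the square and pushing it firmly into the corner against both faces, since the sprung panel leans in again if let go: do not let go. Leave the bottle, screwdriver, dish and heat sink where they are.

Things in the scene. Friction and masses are not known exactly. Their poses are not given: they have to be found in the camera images.
- square: Loose steel assembly square lying flat, about 0.35 kg: an L of two bars, each 90 mm long outside, 18 mm wide, 16 mm high, with a diagonal brace 12 mm high carrying an upright grip. Origin: underside, below the middle of the grip. Outer vertex at (-42, -42) mm; from it one leg runs along +x, the other along +y; the outer faces y = -42 and x = -42 mm go home. z up.
- square_corner (a point): Outer vertex of the square at its underside, axes as square; it belongs at the chassis's inner corner, with the square's axes parallel to the chassis's.
- square_grip (a point): Middle of the square's black upright grip, 42 mm above the underside, axes as square. The grip is a block from 12 to 62 mm above the underside, 24 mm thick along the diagonal through the vertex (direction x = y) and 40 mm wide across it; grip it across the 24 mm.
- chassis: Open instrument chassis fixed to the bench. Origin: inner corner of fixed wall and hinged panel, at bench height; the grey floor's top is 6 mm higher. The inside lies towards +x +y: floor 200 mm along x, 180 along y. A green circuit board is fixed on it from x = 149 to 195, y = 35 to 155 mm, up to 21 mm above the bench.
- fixed_wall (a point): Middle of the top inner edge of the fixed aluminium wall of the chassis, at (100, 0, 46) mm in the chassis; axes as the chassis. The wall stands 40 mm high on the floor and is 200 mm long; its inner face is the chassis plane y = 0, running from the inner corner along +x.
- panel_end (a point): Top inner edge of the side panel at its free end, 140 mm from the hinge, 46 mm above the bench. The panel is aluminium with black vent slots, 40 mm high, 5 mm thick, hinged on the upright line through the inner corner. In this point's axes its inner face is the plane x = 0 and runs along y; +x points inside.
- side_panel (a joint): Angle of the side panel about its upright hinge (rad). 0: at right angles to the fixed wall (inner face in chassis plane x = 0). Positive: leaning inward over the floor; negative: outward. Range -0.15 to 0.33, starts at 0.21 to 0.32. Weakly sprung inward: holding it at 0 takes 0.1 to 0.3 N m (about 3 N at 90 mm); let go, it leans in again.
- bottle: Bystander: blue closed solvent bottle, 60 mm across, 130 mm high. Origin: centre of its underside.
- screwdriver: Bystander: screwdriver lying on the bench. Origin: underside.
- dish: Bystander: small white ceramic dish, 70 mm across, 22 mm high. Origin: centre of its underside.
- heatsink: Bystander: finned aluminium heat sink, 50 x 50 x 24 mm. Origin: centre of its underside.
There are look-alikes about, which are no part of the job. Several things have the shape of the square; the one meant has the colours described above.

How it is judged:
At the end, for the whole second after the job is handed in: Fingers grip the square (over 3 N); it presses the fixed wall and the panel with over 1.5 N each; its vertex is within 4 mm of the inner corner in x and y; parallel to the wall within 0.03 rad, flat on the floor (5 mm, tilt 0.05 rad), still (10 mm/s); panel square within 0.03 rad (contact force between square and chassis_wall above 1.5 N and contact force between square and side_panel above 1.5 N and contact force between the fingers and square above 3 N and value of joint side_panel between -0.03 and 0.03 rad and angle between the x axis of square and the x axis of chassis, either way round below 0.03 rad and x of square_corner in the frame of chassis between -0.004 and 0.004 m and y of square_corner in the frame of chassis between -0.004 and 0.004 m and z of square in the frame of chassis below 0.011 m and angle between square's own z axis and vertical below 0.05 rad and linear speed of square below 0.01 m/s); the arm keeps its last pose, push and grip.
It fails at once if the bottle is moved more than 20 mm (distance of bottle from where it was at the start of the episode above 0.02 m).
It fails at once if the screwdriver is moved more than 20 mm (distance of screwdriver from where it was at the start of the episode above 0.02 m).
It fails at once if the dish is moved more than 20 mm (distance of dish from where it was at the start of the episode above 0.02 m).
It fails at once if the heatsink is moved more than 20 mm (distance of heatsink from where it was at the start of the episode above 0.02 m).
It also fails if it takes over 64 s, if anything falls off the work surface, if the arm or the gripper's body presses on something with over 40 N, if the wrist force passes 120 N, or if a joint passes its speed limit or range.

### The arm

A 6-joint arm with a two-finger parallel gripper is mounted at the origin on the work surface. World frame = base frame: x ahead of the robot, y to its left, z up, the work surface at z = 0. Lengths are in m, angles in rad, forces in N, time in s.
With the tool pointing down it reaches from about 0.375 to 0.9 m from the base axis. Payload 3.1 kg.
Tool frame: the origin (TCP) lies midway between the tips of the shut fingers; the grasp point (between the pads) lies 19 mm behind it; z points along the fingers, y is the line along which they close (so a half turn about z gives the same grasp; the last joint's range is limited). The gripper opens to 85 mm and grips with 20 to 120 N. Pads are 22 mm wide; open, the fingers measure 114 mm over their backs; the gripper's body (76 mm by 85 mm) begins 54 mm behind the grasp point. The pads swing forward as they close: fully open they stand 13 mm farther back than shut.
Start: joints at [-1.516, 0.527, 1.433, -0, 1.181, -0.178], TCP at [0.144, -0.608, 0.231] pointing down, gripper open.
Joint ranges: [-3.08, 3.08], [-0.75, 2.2], [0.22, 2.44], [-1.43, 4.57], [0, 2.65], [-2.85, 2.85]. Speed limits (rad/s): [2.79, 2.79, 3.14, 3.14, 3.14, 3.14].

### API

Orientations are given as a unit quaternion [x, y, z, w].
In Python, from station import manip gives the robot as it stands.
- The arm moves only by the tool step_arm, never from a script. Its argument "targets" is text: rows parted by semicolons, each of 4 numbers parted by spaces: the shift along the tool's x, y, z in mm, then the turn about the tool's z in degrees. A call has 1 to 12 rows; each row is the pose to reach, as a shift and turn from the pose commanded when the call began, along the tool's axes at that moment; what a row does not reach only later rows make up. A row lasts 1/10 s, in which the tool goes at most 50 mm and 8.59 degrees, less where a joint would pass 70% of its speed; a pose out of reach is approached as far as the arm can. A call with a gripper value outside its range is refused whole. "gripper" is the closure, from 0 (fully open) to 1 (shut), set as the call begins (left out, the last holds). The fingers move at their own pace and stop on an object; "squeeze" is the grip in N (left out, the last holds). Time passes only in rows, so rows that repeat a pose let the fingers close. It gives the time, the measured TCP pose, the force, the opening and the grip force at its end, in the units of the state.
- manip.sense(): the state, without advancing time (a new reading comes with each control period).
- manip.snapshot(name): name is "scene" or "side" or "wrist"; returns the picture (400x640x3 uint8, red, green, blue); there is no depth.
- manip.get_calibration(name): a dict with "fov_y" (degrees; the focal length in pixels is half the picture's height over the tangent of half this angle, whatever the lens; pixels are square), "cx", "cy" (the principal point, pixels), "k1" (the pictures are not rectified: a ray, as slopes to the right and down, at radius r is drawn at 1 + k1 r^2 times it, then the intrinsics apply), "extrinsics" (4x4, takes a point from camera to world coordinates); the wrist camera has in their place "tool_from_camera" (4x4, takes a point from camera to tool coordinates, whose origin is the TCP and whose axes are the flange's). Camera axes: x right, y down, z forward; pixel columns grow to the right and rows downward; lengths in m; the calibration is good to about 2 mm. A picture is of the moment at which its call begins: read the wrist's pose just before it. get_calibration takes no time and is no camera call.
- manip.sign_off(): hands the job in; it is judged then, once.
Trained networks look in the newest picture that a camera, given by its name, has taken for a name from the list of things; names that differ only in an ending like _2 or _b are one class to them, and where a whole thing is asked for, a point or a joint stands for the part that bears it (a point fixed in the world has none). Each returns a list of dicts, best first, with "p" (0 to 1); they miss things now and then, are a little off and sometimes report something else, mostly with a low value. They report only what shows in the picture. A call takes as long as a camera call. They do not tell look-alikes from the thing itself.
- manip.recognise(camera, query): "position" ([column, row] in pixels, amid what is visible of it).
- manip.masks_of(camera, query): "pixels" (400x640 bool, what is visible of it) and "position" ([column, row] in pixels, amid what is visible of it).
- manip.mark_of(camera, query): "position" ([column, row] in pixels: a listed point, or the origin of a listed thing).
The state is a dict: "t": time; "q": joint angles; "qd": joint speeds; "tau": joint torques, N m; "tcp_pos": TCP position; "tool_rot": TCP orientation; "force": force on the tool from outside, world axes, zero at the start; "ft_torque": the same for the moment, N m; "finger_gap": opening from 0.0 (shut) to 1.0 (fully open); "gripper_force": force on a finger pad.
Only numpy, scipy, OpenCV 4.12 (cv2) and the standard library are available. Lean on these libraries where they do the work, as an engineer would, in place of code of your own. Each camera call takes 0.05 s, during which the arm holds its last target. There are 200 camera calls.

## Working session

There is one attempt and no reset: what is moved stays moved. The work goes in short steps, Python scripts to look and compute and a tool call to move; the robot and the scene stay as the last step left them, time stands still between calls to the robot, and variables do not carry over. Pictures are saved under pics/ and viewed, at most 10 in all, crops included, and the job is handed in when it is done.

Besides the shell and the picture viewer there is one more tool, called after "Emit:" as name(argument=value, ...), one argument or row to a line, values as JSON. step_arm: Moves the arm, as the interface text tells. Its arguments: {"type":"object","properties":{"targets":{"type":"string"},"gripper":{"type":"number"},"squeeze":{"type":"number"}},"required":["targets"]}

```bash
ls; mkdir -p pics; cat > h.py <<'E'
import numpy as np, cv2
from station import manip
from scipy.spatial.transform import Rotation as R
def cam(name):
    c=manip.get_calibration(name)
    if 'extrinsics' in c: T=np.array(c['extrinsics'])
    else:
        s=manip.sense(); W=np.eye(4); W[:3,:3]=R.from_quat(s['tool_rot']).as_matrix(); W[:3,3]=s['tcp_pos']
        T=W@np.array(c['tool_from_camera'])
    f=200/np.tan(np.radians(c['fov_y'])/2)
    return dict(T=T,f=f,cx=c['cx'],cy=c['cy'],k=c['k1'])
def ray(c,p):
    d=np.array([(p[0]-c['cx'])/c['f'],(p[1]-c['cy'])/c['f']]);u=d.copy()
    for _ in range(20): u=d/(1+c['k']*(u@u))
    v=c['T'][:3,:3]@np.array([u[0],u[1],1]); return c['T'][:3,3],v/np.linalg.norm(v)
def atz(c,p,z):
    o,v=ray(c,p); return o+v*(z-o[2])/v[2]
def tri(rs):
    A=0;b=0
    for o,v in rs:
        P=np.eye(3)-np.outer(v,v);A=A+P;b=b+P@o
    x=np.linalg.solve(A,b); return x,[np.linalg.norm(np.cross(x-o,v)) for o,v in rs]
def proj(c,X):
    x=np.linalg.inv(c['T'])@np.r_[X,1];u=x[:2]/x[2];u=u*(1+c['k']*(u@u));return u*c['f']+[c['cx'],c['cy']]
def snap(n,fn):
    c=cam(n);im=manip.snapshot(n);cv2.imwrite('pics/'+fn,im[:,:,::-1]);return c,im
E
python3 - <<'E'
from h import *
ims=[]
for n in ['scene','side']:
    c,im=snap(n,n+'0.png');ims.append(im)
    for q in ['square','square_corner','square_grip','chassis','fixed_wall','panel_end','bottle','dish','heatsink','screwdriver']:
        print(n,q,[(np.round(r['position']),round(r['p'],2)) for r in manip.mark_of(n,q)[:4]])
cv2.imwrite('pics/both.png',cv2.resize(np.vstack(ims),(480,600))[:,:,::-1])
print(manip.sense())
E
```

```text
pics
scene square [(array([274., 226.]), 0.98), (array([272., 194.]), 0.91), (array([391., 259.]), 0.88), (array([242., 260.]), 0.71)]
scene square_corner [(array([411., 276.]), 0.87), (array([290., 191.]), 0.68), (array([282., 216.]), 0.59), (array([359., 178.]), 0.44)]
scene square_grip [(array([273., 185.]), 0.8), (array([392., 248.]), 0.66), (array([277., 214.]), 0.6), (array([241., 244.]), 0.56)]
scene chassis [(array([382., 181.]), 0.91)]
scene fixed_wall [(array([361., 177.]), 0.89)]
scene panel_end [(array([415., 190.]), 0.98)]
scene bottle [(array([257., 315.]), 0.66)]
scene dish [(array([332., 277.]), 0.62)]
scene heatsink [(array([210., 203.]), 0.85), (array([281., 214.]), 0.44), (array([274., 227.]), 0.38)]
scene screwdriver [(array([172., 260.]), 0.93), (array([277., 213.]), 0.31)]
side square [(array([388., 184.]), 0.82), (array([322., 254.]), 0.81), (array([360., 288.]), 0.59), (array([259., 244.]), 0.56)]
side square_corner [(array([363., 315.]), 0.97), (array([412., 180.]), 0.79), (array([302., 242.]), 0.66), (array([267., 227.]), 0.64)]
side square_grip [(array([364
[... 389 characters left out ...]
[344., 357.]), 0.91)]
{'t': 1.1, 'q': array([-1.51651496e+00,  5.27517917e-01,  1.43269701e+00, -3.12934797e-05,
        1.18136179e+00, -1.78500328e-01]), 'qd': array([ 0.00067   , -0.00071861, -0.0021822 , -0.00199042, -0.00058959,
       -0.00023341]), 'tau': array([ 5.27263346e-04, -4.42334247e+01, -1.78422153e+01, -2.10365129e-04,
        8.44123897e-04,  7.57927182e-06]), 'tcp_pos': array([ 0.14419748, -0.60812574,  0.23130033]), 'tool_rot': array([ 9.93233538e-01,  1.16134137e-01, -1.49417588e-05,  7.05222167e-06]), 'force': array([ 0.84571395, -0.18439066, -0.21581937]), 'ft_torque': array([ 0.06504193,  0.06339317, -0.0029189 ]), 'gripper_force': 0.0, 'finger_gap': 1.00307621787758}
```

View pics/scene0.png

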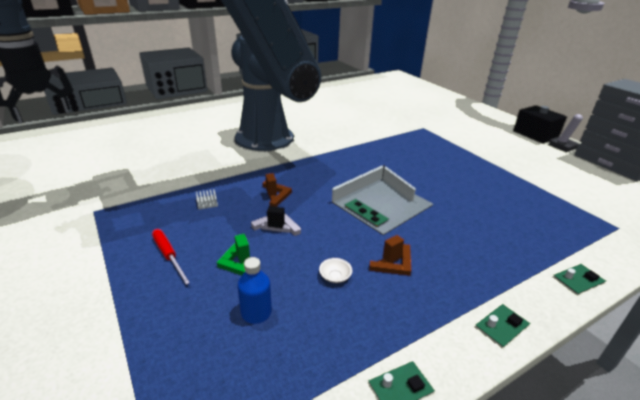

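View pics/side0.png

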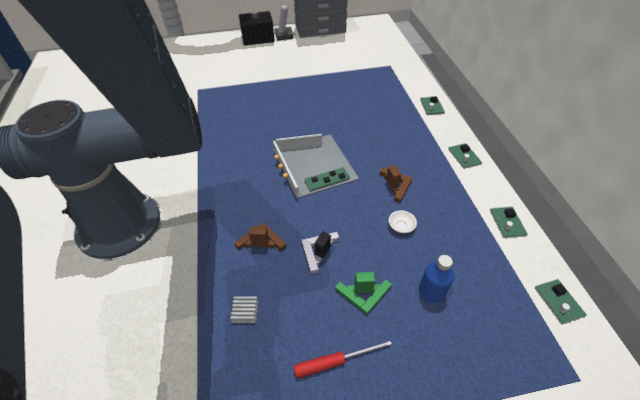

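In the scene view the candidates are brown at (272,190), white/steel with a black grip at (275,222), green at (238,255) and brown at (393,258). Only the one at scene (275,222), side (321,248), is steel with a black grip, so it fits. I'll measure it and confirm with a crop.

```bash
python3 - <<'E'
from h import *
S,D=cam('scene'),cam('side')
for n,a,b in [('grip',(277,214),(321,243)),('sq',(274,226),(322,254)),('fw',(361,177),(285,162)),('pe',(415,190),(320,132)),('chassis',(382,181),(275,154)),('bottle',(257,315),(432,292)),('dish',(332,277),(400,224)),('hs',(210,203),(244,311)),('brown1',(273,185),(257,238)),('green',(241,244),(364,280)),('brown2',(392,248),(395,176))]:
    x,e=tri([ray(S,a),ray(D,b)]);print(n,x.round(3),np.round(e,4), atz(S,a,0.0).round(3),atz(D,b,0).round(3))
a=cv2.imread('pics/scene0.png')[170:250,220:330];b=cv2.imread('pics/side0.png')[210:290,270:380]
c=cv2.imread('pics/side0.png')[120:200,260:370]
cv2.imwrite('pics/crop.png',np.vstack([np.hstack([cv2.resize(i,(400,290),interpolation=2) for i in (a,b)]),np.hstack([cv2.resize(i,(400,290),interpolation=2) for i in (c,c)])]))
E
```

```text
grip [ 0.495 -0.19   0.039] [0.0017 0.0017] [ 0.444 -0.165  0.   ] [ 0.5   -0.166  0.   ]
sq [ 0.495 -0.199  0.006] [0.0015 0.0015] [ 0.487 -0.194  0.   ] [ 0.496 -0.197 -0.   ]
fw [0.451 0.095 0.041] [0.0012 0.0012] [0.394 0.141 0.   ] [0.454 0.136 0.   ]
pe [0.571 0.193 0.041] [0.0044 0.0044] [0.529 0.235 0.   ] [0.582 0.248 0.   ]
chassis [ 0.43   0.193 -0.012] [0.0021 0.0021] [0.443 0.183 0.   ] [0.43  0.177 0.   ]
bottle [ 0.717 -0.341 -0.008] [0.0003 0.0003] [ 0.724 -0.344  0.   ] [ 0.714 -0.344 -0.   ]
dish [ 0.706 -0.157  0.001] [0.0056 0.0056] [ 0.709 -0.163  0.   ] [ 0.708 -0.15   0.   ]
hs [ 0.299 -0.299 -0.009] [0.0014 0.0014] [ 0.312 -0.301  0.   ] [ 0.3   -0.305  0.   ]
brown1 [ 0.348 -0.132  0.025] [0.0031 0.0031] [ 0.309 -0.112  0.   ] [ 0.347 -0.118  0.   ]
green [ 0.565 -0.309  0.046] [0.0001 0.0001] [ 0.512 -0.292  0.   ] [ 0.575 -0.285  0.   ]
brown2 [ 0.732 -0.023  0.04 ] [0.0005 0.0005] [0.697 0.011 0.   ] [0.75  0.014 0.   ]
```

View pics/crop.png

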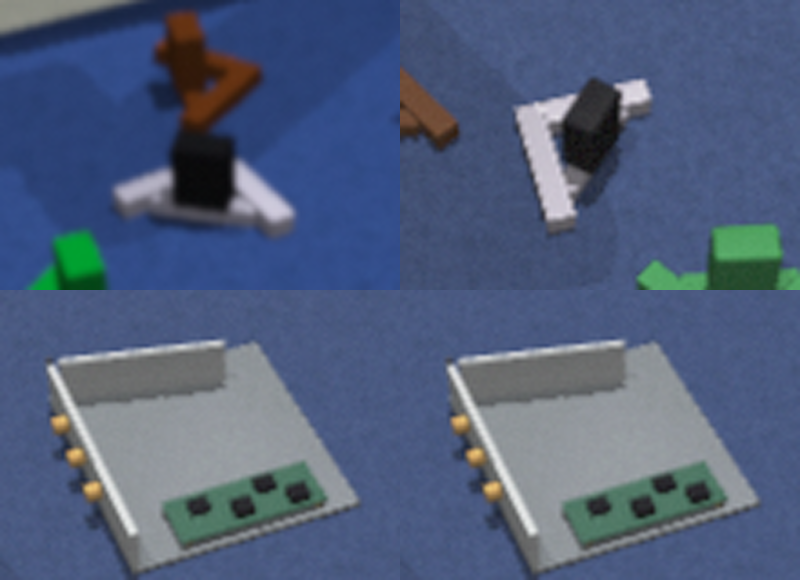

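The crop confirms it: white/steel legs with a black grip, vertex near side (303,240). Next I'll go above it for a close look.

```bash
cat >> h.py <<'E'
def shift(p,ydir=None):
    s=manip.sense();M=R.from_quat(s['tool_rot']).as_matrix();d=M.T@(np.array(p)-s['tcp_pos'])*1000
    a=None
    if ydir is not None:
        v=M.T@np.r_[ydir[:2],0];a=np.degrees(np.arctan2(-v[0],v[1]));a=(a+90)%180-90
    return d.round(1),a
E
python3 - <<'E'
from h import *
c=manip.get_calibration('wrist');print(c)
D=cam('side')
v,a,b=[atz(D,p,0.012) for p in [(303,240),(313.5,271),(338,236)]]
print(v,a,b)
u=(a+b)/2-v;print(shift([0.41,-0.19,0.28],u),u)
E
```

```text
{'fov_y': 62.904501374400944, 'cx': 323.1957002279717, 'cy': 199.52605368778282, 'k1': 0.008246398195352802, 'tool_from_camera': array([[ 1.64010338e-04, -9.55314729e-01, -2.95590496e-01,
         7.57486152e-02],
       [ 9.99999925e-01,  5.26034218e-05,  3.84848308e-04,
        -1.89867647e-04],
       [-3.52102185e-04, -2.95590536e-01,  9.55314666e-01,
        -1.42306776e-01],
       [ 0.00000000e+00,  0.00000000e+00,  0.00000000e+00,
         1.00000000e+00]])}
[ 0.45699779 -0.15598163  0.012     ] [ 0.46571682 -0.24551972  0.012     ] [ 0.54296568 -0.16192097  0.012     ]
(array([ 355.1, -345.5,  -48.7]), np.float64(-31.423732295510405)) [ 0.04734346 -0.04773872  0.        ]
```

Emit:
step_arm(
  targets="16 -12 0 -1; 55 -40 2 -4; 95 -70 3 -7; 135 -99 4 -10; 175 -129 5 -13; 215 -158 6 -16; 255 -187 7 -19; 295 -217 8 -22; 335 -246 9 -25; 375 -275 10 -28; 415 -305 10 -30; 437 -321 10 -31",
  gripper=0,
)

```text
t: 2.3
tcp_pos: [0.4972, -0.1919, 0.2215]
tool_rot: [0.925, 0.379, 0.001, 0.0]
force: [0.1, 0.1, -0.5]
finger_gap: 1.001
gripper_force: 0.0
```

Emit:
step_arm(
  targets="0 0 0 0; 0 0 0 0",
)

```text
t: 2.5
tcp_pos: [0.4955, -0.1946, 0.2213]
tool_rot: [0.926, 0.378, -0.0, 0.0]
force: [0.1, -1.0, -0.4]
finger_gap: 0.998
gripper_force: 0.0
```

```bash
python3 - <<'E'
from h import *
c,im=snap('wrist','w1.png')
for q in ['square','square_corner','square_grip']:
    for r in manip.mark_of('wrist',q)[:3]: print(q,np.round(r['position'],1),round(r['p'],2),[atz(c,r['position'],z).round(4) for z in (0,0.042)])
s=manip.sense();print(s['tcp_pos'],s['tool_rot'],s['t'])
np.savez('w1.npz',T=c['T'])
E
```

```text
square [323.4 164.9] 0.91 [array([ 0.4985, -0.1921,  0.    ]), array([ 0.5044, -0.1863,  0.042 ])]
square [433.6 189.9] 0.61 [array([ 0.5666, -0.3033,  0.    ]), array([ 0.5646, -0.2846,  0.042 ])]
square [206.1 219.1] 0.6 [array([ 0.3547, -0.1385,  0.    ]), array([ 0.3772, -0.1388,  0.042 ])]
square_corner [174.  178.2] 0.93 [array([ 0.3684, -0.0814,  0.    ]), array([ 0.3893, -0.0883,  0.042 ])]
square_corner [270.2 172.2] 0.67 [array([ 0.4503, -0.1549,  0.    ]), array([ 0.4618, -0.1533,  0.042 ])]
square_corner [462.3 229.6] 0.58 [array([ 0.5588, -0.3657,  0.    ]), array([ 0.5578, -0.3398,  0.042 ])]
square_grip [325.  175.9] 0.9 [array([ 0.4907, -0.2023,  0.    ]), array([ 0.4976, -0.1953,  0.042 ])]
square_grip [191.3 235. ] 0.68 [array([ 0.3262, -0.1386,  0.    ]), array([ 0.352 , -0.1389,  0.042 ])]
square_grip [325.1 164.3] 0.63 [array([ 0.5004, -0.193 ,  0.    ]), array([ 0.5061, -0.187 ,  0.042 ])]
[ 0.4946481  -0.1960681   0.22130077] [ 9.26473152e-01  3.76360825e-01 -1.62678446e-04 -2.87356038e-05] 2.7
```

View pics/w1.png

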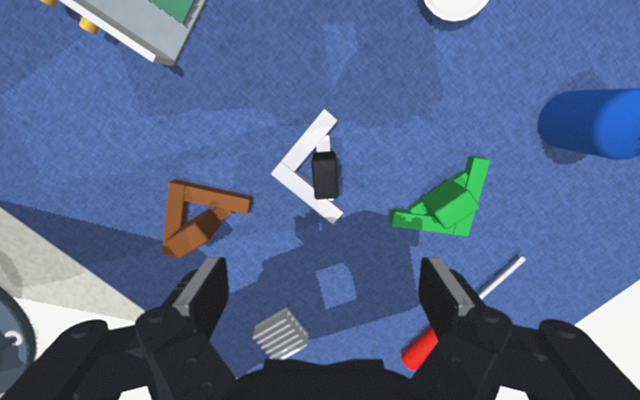

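```bash
python3 - <<'E'
from h import *
from scipy.optimize import least_squares
c=cam('wrist')
m=min(manip.masks_of('wrist','square'),key=lambda r:abs(np.array(r['position'])-[320,168]).sum())
im=cv2.imread('pics/w1.png');g=cv2.cvtColor(im,cv2.COLOR_BGR2HSV)
w=((g[...,1]<60)&(g[...,2]>130)&cv2.dilate(m['pixels'].astype(np.uint8),np.ones((5,5)))).astype(np.uint8).astype(bool)
print(w.sum())
hull=cv2.convexHull(np.argwhere(w)[:,::-1].astype(np.int32))
tri3=cv2.minEnclosingTriangle(hull.astype(np.float32));print(tri3[1].reshape(-1,2),cv2.approxPolyDP(hull,3,True).reshape(-1,2))
v,a,b=[atz(c,p,0.016) for p in [(271,172.5),(327,109.5),(333,222)]]
print(v,a,b,np.linalg.norm(a-v),np.linalg.norm(b-v))
# b leg=x ; a leg=y
ang=[np.degrees(np.arctan2(*(b-v)[[1,0]])),np.degrees(np.arctan2(*(a-v)[[1,0]]))-90];t=np.radians(np.mean(ang));print(ang)
ex=np.array([np.cos(t),np.sin(t)]);ey=np.array([-ex[1],ex[0]])
g0=v[:2]+.042*(ex+ey);print('grip',g0, 'reproj top',proj(c,np.r_[g0,.062]),proj(c,np.r_[g0,.042]))
print(shift(np.r_[g0,.08],ex+ey))
for q in['fixed_wall','panel_end','chassis']:
  for cm in['side','scene']:
    pass
E
```

```text
2739
[[269.55054 173.17145]
 [343.4869  233.79927]
 [334.41705  94.72821]] [[332 223]
 [271 174]
 [323 109]
 [336 119]
 [342 213]]
[ 0.45433911 -0.1563463   0.016     ] [ 0.54377248 -0.15375426  0.016     ] [ 0.46044557 -0.24497666  0.016     ] 0.08947092173585597 0.08884047559747557
[np.float64(-86.05865819854084), np.float64(-88.33986914220203)]
grip [ 0.49834117 -0.1962439 ] reproj top [325.99613203 179.21718515] [325.8358168  174.51104126]
(array([  2.5,   2.6, 141.4]), np.float64(-3.591002859192699))
```

Emit:
step_arm(
  targets="1 1 15 -1; 2 2 45 -3; 2.5 2.5 80 -3.6; 2.5 2.5 115 -3.6; 2.5 2.5 145 -3.6; 2.5 2.5 170 -3.6; 2.5 2.5 187 -3.6; 2.5 2.5 197 -3.6; 2.5 2.5 201 -3.6; 2.5 2.5 201 -3.6",
  gripper=0.3,
  squeeze=80,
)

```text
t: 3.75
tcp_pos: [0.4989, -0.1955, 0.0203]
tool_rot: [0.914, 0.406, -0.0, 0.0]
force: [-0.1, -0.3, -0.7]
finger_gap: 0.703
gripper_force: 0.0
```

Emit:
step_arm(
  targets="0 0 0 0; 0 0 0 0; 0 0 0 0; 0 0 0 0; 0 0 0 0; 0 0 0 0; 0 0 0 0; 0 0 0 0",
  gripper=1,
)

```text
t: 4.55
tcp_pos: [0.4993, -0.1952, 0.0213]
tool_rot: [0.914, 0.406, 0.0, 0.001]
force: [-0.3, 1.0, 6.4]
finger_gap: 0.267
gripper_force: 79.3
```

```bash
python3 - <<'E'
from h import *
s=manip.sense();print(s['tcp_pos'],s['tool_rot'],s['t'],s['finger_gap'],s['gripper_force'],s['force'])
E
```

```text
[ 0.4993169  -0.19523282  0.02134158] [9.13681113e-01 4.06431180e-01 3.46359841e-04 6.32556216e-04] 4.55 0.2672050385857864 79.2510187625885 [-0.34989756  0.97919766  6.38431446]
```

```bash
python3 - <<'E'
from h import *
D=cam('side');S=cam('scene')
a,b=[atz(D,p,0.046) for p in [(275,140),(297.5,186)]];print(a,b,np.degrees(np.arctan2(*(b-a)[[1,0]])),np.linalg.norm(b-a))
print('pe',atz(D,(320,132),.046),atz(S,(415,190),.046),'fw',atz(D,(285,162),.046),atz(S,(361,177),.046))
for n in ['scene','side']:
    manip.snapshot(n)
    for q in ['fixed_wall','panel_end','chassis']: print(n,q,[(np.round(r['position'],1),round(r['p'],2),atz(cam(n),r['position'],0 if q=='chassis' else .046).round(3)) for r in manip.mark_of(n,q)[:2]])
E
```

```text
[0.43523277 0.1858485  0.046     ] [ 0.46975221 -0.0082524   0.046     ] -79.9157910994615 0.19714651705885738
pe [0.570929   0.19295391 0.046     ] [0.58105525 0.17899442 0.046     ] fw [0.45064495 0.08803984 0.046     ] [0.45593218 0.09151475 0.046     ]
scene fixed_wall [(array([358.7, 173.3]), 0.96, array([0.436, 0.098, 0.046]))]
scene panel_end [(array([414.5, 190. ]), 0.78, array([0.58 , 0.178, 0.046]))]
scene chassis [(array([380.6, 183.3]), 0.87, array([0.452, 0.171, 0.   ]))]
side fixed_wall [(array([286.7, 163.2]), 0.91, array([0.455, 0.082, 0.046]))]
side panel_end []
side chassis [(array([276.4, 153.3]), 0.64, array([0.434, 0.179, 0.   ]))]
```

Emit:
step_arm(
  targets="0 0 -10 0; 0 0 -30 0; 0 0 -60 0; 0 0 -90 0; 0 0 -115 0; 0 0 -130 0; 0 0 -130 0",
)

```text
t: 5.65
tcp_pos: [0.5001, -0.1956, 0.1527]
tool_rot: [0.914, 0.406, 0.001, 0.002]
force: [0.1, 0.0, -2.3]
finger_gap: 0.269
gripper_force: 78.6
```

Emit:
step_arm(
  targets="10 -8 0 0; 40 -31 0 -1; 75 -57 0 -2; 110 -84 0 -3; 145 -111 0 -4; 180 -137 0 -5; 215 -164 0 -6; 240 -183 0 -7; 252 -192 0 -7; 257 -196 0 -7; 257 -196 0 -7; 257 -196 0 -7",
)

```text
t: 6.85
tcp_pos: [0.5252, 0.1261, 0.1499]
tool_rot: [0.887, 0.461, -0.001, -0.0]
force: [0.0, -0.8, -2.7]
finger_gap: 0.267
gripper_force: 78.7
```

```bash
python3 - <<'E'
from h import *
c,im=snap('wrist','w2.png')
for q,z in [('square_corner',None),('square_grip',None),('chassis',0),('fixed_wall',.046),('panel_end',.046)]:
    for r in manip.mark_of('wrist',q)[:2]: print(q,np.round(r['position'],1),round(r['p'],2),None if z is None else atz(c,r['position'],z).round(4))
s=manip.sense();print(s['tcp_pos'],s['tool_rot'],s['t'])
np.savez('w2.npz',T=c['T'])
E
```

```text
square_corner [215.3 244.4] 0.77 None
square_corner [625.9 302.1] 0.19 None
square_grip [637.4 195.3] 0.94 None
square_grip [324.3 283.1] 0.84 None
chassis [206.5 186.9] 0.56 [0.4355 0.1859 0.    ]
panel_end [335.  99.] 0.76 [0.5754 0.1826 0.046 ]
panel_end [323.5 284.4] 0.54 [0.4814 0.0631 0.046 ]
[0.52570019 0.12626089 0.15040727] [8.87597464e-01 4.60619951e-01 2.45288364e-05 4.04267206e-05] 7.15
```

View pics/w2.png

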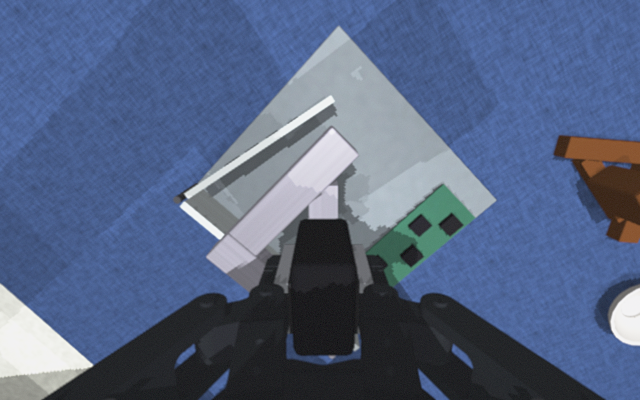

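```bash
python3 - <<'E'
from h import *
c=cam('wrist');c['T']=np.load('w2.npz')['T']
a=atz(c,(339,26.5),.006);b=atz(c,(495.5,201),.006);print(a,b,np.linalg.norm(b-a),np.degrees(np.arctan2(*(b-a)[[1,0]])))
t=np.arctan2(*(b-a)[[1,0]]);ex=np.array([np.cos(t),np.sin(t),0]);ey=np.array([-ex[1],ex[0],0])
print('corner est',a-.18*ey,b-.2*ex-.18*ey)
p=atz(c,(336,102),.046);print('pe',p)
for O in [np.array([.4355,.186,0]),(a+b)/2-.1*ex-.18*ey]:
  print(O,'panel',np.degrees(np.arctan2((p-O)@ex,(p-O)@ey)),np.linalg.norm((p-O)[:2]))
  for X in [(0,0,.046),(0.1,0,.046),(.149,.035,.021),(.149,.155,.021),(0,.18,.006),(.2,.18,.006)]: print(X,proj(c,O*[1,1,0]+X[0]*ex+X[1]*ey+[0,0,X[2]]).round())
E
```

```text
[0.60975798 0.22469103 0.006     ] [0.64596652 0.02363167 0.006     ] 0.20429371725448722 -79.79109904563161
corner est [0.43260773 0.19278825 0.006     ] [0.43336874 0.18856251 0.006     ]
pe [0.57483611 0.18050083 0.046     ]
[0.4355 0.186  0.    ] panel 12.469018238146267 0.13944458197401063
(0, 0, 0.046) [186. 202.]
(0.1, 0, 0.046) [280. 280.]
(0.149, 0.035, 0.021) [347. 275.]
(0.149, 0.155, 0.021) [448. 187.]
(0, 0.18, 0.006) [347.  32.]
(0.2, 0.18, 0.006) [499. 202.]
[0.43298823 0.19067538 0.006     ] panel 14.311622649375664 0.14221231059698247
(0, 0, 0.046) [180. 199.]
(0.1, 0, 0.046) [274. 278.]
(0.149, 0.035, 0.021) [342. 273.]
(0.149, 0.155, 0.021) [443. 184.]
(0, 0.18, 0.006) [341.  29.]
(0.2, 0.18, 0.006) [494. 199.]
```

Wrist view: panel leaning, its top free end at (336,102). The fixed wall/corner is at (183,201), the circuit board on the right from (440,185), and the square hovers inside. Chassis corner ≈ (0.4345, 0.188), yaw ≈ -80°, lean ≈ 0.23 rad. I'll lower with clearance at chassis (80,57).

Emit:
step_arm(
  targets="-6 -4 5 0; -14 -10 15 0; -18 -13 35 0; -18 -13 60 0; -18 -13 82 0; -18 -13 98 0; -18 -13 108 0; -18 -13 113 0; -18 -13 115 0; -18 -13 115 0",
)

```text
t: 8.15
tcp_pos: [0.5049, 0.1198, 0.0356]
tool_rot: [0.887, 0.461, 0.0, 0.0]
force: [0.1, 0.7, -2.8]
finger_gap: 0.269
gripper_force: 78.7
```

Emit:
step_arm(
  targets="0 0 1 0; 0 0 2 0; 0 0 3 0; 0 0 4 0; 0 0 5 0; 0 0 6 0; 0 0 6 0",
)

```text
t: 8.85
tcp_pos: [0.5045, 0.1198, 0.0291]
tool_rot: [0.887, 0.461, -0.0, -0.0]
force: [1.2, 0.2, -2.6]
finger_gap: 0.277
gripper_force: 78.7
```

Emit:
step_arm(
  targets="0 0 0.5 0; 0 0 1 0; 0 0 1.5 0; 0 0 2 0; 0 0 2 0",
)

```text
t: 9.35
tcp_pos: [0.5046, 0.1198, 0.0274]
tool_rot: [0.887, 0.461, 0.0, 0.0]
force: [0.4, -0.6, -2.8]
finger_gap: 0.269
gripper_force: 79.1
```

Emit:
step_arm(
  targets="0 0 0.4 0; 0 0 0.8 0; 0 0 1.2 0; 0 0 1.2 0",
)

```text
t: 9.75
tcp_pos: [0.5046, 0.1199, 0.0273]
tool_rot: [0.887, 0.461, 0.0, 0.0]
force: [-2.1, -0.3, 8.4]
finger_gap: 0.272
gripper_force: 80.4
```

Emit:
step_arm(
  targets="-1.5 -1.5 -0.4 0; -3.5 -3.5 -0.4 0; -5.5 -5.5 -0.4 0; -7 -7 -0.4 0; -7.8 -7.8 -0.4 0; -7.8 -7.8 -0.4 0",
)

```text
t: 10.35
tcp_pos: [0.4972, 0.1179, 0.0276]
tool_rot: [0.887, 0.461, 0.003, 0.002]
force: [4.1, 1.1, 6.3]
finger_gap: 0.265
gripper_force: 79.9
```

Emit:
step_arm(
  targets="-0.5 -0.5 0 0; -1 -1 0 0; -1.4 -1.4 0 0; -1.4 -1.4 0 0",
)

```text
t: 10.75
tcp_pos: [0.4955, 0.1176, 0.0276]
tool_rot: [0.887, 0.461, 0.004, 0.002]
force: [4.3, 1.3, 5.9]
finger_gap: 0.269
gripper_force: 79.9
```

Emit:
step_arm(
  targets="-0.7 -0.7 -0.3 0; -1.4 -1.4 -0.3 0; -2.1 -2.1 -0.3 0; -2.8 -2.8 -0.3 0; -2.8 -2.8 -0.3 0",
)

```text
t: 11.25
tcp_pos: [0.4901, 0.1169, 0.0275]
tool_rot: [0.887, 0.461, 0.002, 0.001]
force: [4.2, 0.4, 5.6]
finger_gap: 0.273
gripper_force: 79.7
```

Emit:
step_arm(
  targets="-0.5 -0.5 0 0; -1 -1 0 0; -1.4 -1.4 0 0; -1.4 -1.4 0 0",
)

```text
t: 11.65
tcp_pos: [0.4899, 0.1168, 0.0277]
tool_rot: [0.887, 0.461, 0.004, 0.002]
force: [8.0, 3.1, 4.2]
finger_gap: 0.269
gripper_force: 79.6
```

Emit:
step_arm(
  targets="1.5 -1 0 0; 4 -3.5 0 0; 7 -6.5 0 0; 10 -9.5 0 0; 13 -12.7 0 0; 16 -15.7 0 0; 19 -18.7 0 0; 21 -20.7 0 0; 22 -22 0 0; 22 -22 0 0",
)

```text
t: 12.65
tcp_pos: [0.4846, 0.1458, 0.0277]
tool_rot: [0.887, 0.462, 0.003, 0.003]
force: [7.2, -7.1, 5.4]
finger_gap: 0.271
gripper_force: 79.9
```

Emit:
step_arm(
  targets="0.7 -0.7 0 0; 1.4 -1.4 0 0; 2.1 -2.1 0 0; 2.1 -2.1 0 0",
)

```text
t: 13.05
tcp_pos: [0.484, 0.1485, 0.0277]
tool_rot: [0.887, 0.462, 0.003, 0.003]
force: [7.4, -8.6, 5.3]
finger_gap: 0.27
gripper_force: 79.9
```

Emit:
step_arm(
  targets="0.7 -0.7 0 0; 1.4 -1.4 0 0; 2.1 -2.1 0 0; 2.1 -2.1 0 0",
)

```text
t: 13.45
tcp_pos: [0.4836, 0.1514, 0.0277]
tool_rot: [0.887, 0.462, 0.003, 0.003]
force: [6.5, -7.0, 5.0]
finger_gap: 0.273
gripper_force: 79.9
```

Emit:
step_arm(
  targets="0.5 -0.5 0 0; 1 -1 0 0; 1.4 -1.4 0 0; 1.4 -1.4 0 0",
)

```text
t: 13.85
tcp_pos: [0.4832, 0.1533, 0.0277]
tool_rot: [0.887, 0.462, 0.003, 0.003]
force: [7.4, -9.1, 6.6]
finger_gap: 0.271
gripper_force: 79.9
```

Emit:
step_arm(
  targets="0.5 -0.5 0 0; 1 -1 0 0; 1.4 -1.4 0 0; 1.4 -1.4 0 0",
)

```text
t: 14.25
tcp_pos: [0.483, 0.1545, 0.0277]
tool_rot: [0.887, 0.463, 0.003, 0.003]
force: [7.3, -12.5, 6.1]
finger_gap: 0.27
gripper_force: 80.0
```

```bash
python3 - <<'E'
from h import *
c,im=snap('wrist','w3.png');s=manip.sense();print(s['tcp_pos'],s['tool_rot'],s['force'])
c2,im2=snap('side','s3.png')
for n,cc in (('wrist',c),('side',c2)):
  for q in('panel_end','chassis','square_corner'):
    print(n,q,[(np.round(r['position'],1),round(r['p'],2),atz(cc,r['position'],.046 if q=='panel_end' else 0).round(4)) for r in manip.mark_of(n,q)[:2]])
a=cv2.resize(im2[110:210,240:360],(480,400),interpolation=2);b=cv2.resize(im[:,:400],(320,400))
cv2.imwrite('pics/v3.png',np.hstack([a,b])[:,:,::-1])
E
```

```text
[0.48305999 0.15442421 0.02771358] [0.88654456 0.46262294 0.00290244 0.00321336] [  7.56406661 -12.2170375    6.08052922]
wrist panel_end [(array([436.8,  23.6]), 0.78, array([0.5719, 0.2143, 0.046 ]))]
wrist chassis [(array([220. , 239.6]), 0.92, array([ 0.4355,  0.1873, -0.    ]))]
wrist square_corner [(array([212.3, 242.4]), 0.82, array([0.4308, 0.1884, 0.    ]))]
side panel_end [(array([319.1, 126.3]), 0.46, array([0.5736, 0.2196, 0.046 ]))]
side chassis [(array([274.8, 148.5]), 0.73, array([0.4321, 0.2012, 0.    ]))]
side square_corner [(array([263.5, 226.5]), 0.86, array([ 0.3666, -0.086 ,  0.    ])), (array([365.4, 314.7]), 0.83, array([ 0.5553, -0.3657,  0.    ]))]
```

View pics/w3.png

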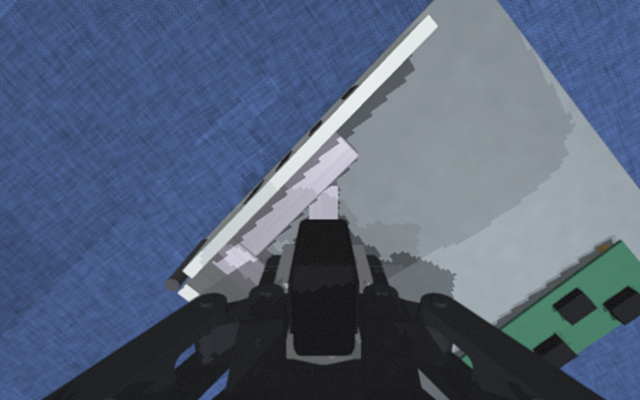

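The panel has swung nearly square: end at (436,20), leg along it from (215,258) to (345,140). I'll push more firmly into both faces.

Emit:
step_arm(
  targets="0.2 -0.5 0 0; 0.4 -1.1 0 0; 0.5 -1.6 0 0; 0.5 -1.6 0 0",
)

```text
t: 15.05
tcp_pos: [0.4831, 0.1547, 0.0278]
tool_rot: [0.886, 0.463, 0.003, 0.004]
force: [8.7, -17.9, 5.1]
finger_gap: 0.271
gripper_force: 80.2
```

Emit:
step_arm(
  targets="0.4 -0.6 0 0; 0.6 -1.1 0 0; 0.8 -1.6 0 0; 0.8 -1.6 0 0; 0.8 -1.6 0 0",
)

```text
t: 15.55
tcp_pos: [0.4832, 0.1552, 0.028]
tool_rot: [0.886, 0.465, 0.004, 0.005]
force: [9.8, -22.9, 6.7]
finger_gap: 0.273
gripper_force: 80.5
```

Emit:
step_arm(
  targets="-0.4 -0.4 0 0.1; -0.8 -0.8 0 0.2; -1.2 -1.2 0 0.3; -1.2 -1.2 0 0.4; -1.2 -1.2 0 0.4; -1.2 -1.2 0 0.4",
)

```text
t: 16.15
tcp_pos: [0.483, 0.1549, 0.0282]
tool_rot: [0.887, 0.462, 0.005, 0.006]
force: [10.8, -22.8, 4.8]
finger_gap: 0.269
gripper_force: 80.4
```

```bash
python3 - <<'E'
from h import *
s=manip.sense();t=np.radians(-79.9);ex=np.array([np.cos(t),np.sin(t),0]);ey=np.array([-ex[1],ex[0],0])
M=R.from_quat(s['tool_rot']).as_matrix();print('yaw',np.degrees(np.arctan2(M[1,0],M[0,0]))-135,'tilt',np.degrees(np.arccos(-M[2,2])),s['tcp_pos'],'Fx,Fy',s['force']@ex,s['force']@ey,s['force'],s['qd'].round(3))
d=s['tcp_pos']-[.4345,.188,0];print('vertex est',d@ex-.042,d@ey-.042)
c,im=snap('wrist','w4.png')
print([(r['position'],r['p'],atz(c,r['position'],.046)) for r in manip.mark_of('wrist','panel_end')[:1]],[(r['position'],atz(c,r['position'],0)) for r in manip.mark_of('wrist','square_corner')[:1]],[(r['position'],atz(c,r['position'],0)) for r in manip.mark_of('wrist','chassis')[:1]])
cv2.imwrite('pics/v4.png',cv2.resize(im[0:320,140:460],(600,600),interpolation=2)[:,:,::-1])
E
```

```text
yaw -80.02312755843943 tilt 0.8976574978859404 [0.48297664 0.15494122 0.02816395] Fx,Fy 24.3452898515032 6.675677677954556 [ 10.84157968 -22.79732354   4.76734311] [ 0.001  0.    -0.002  0.     0.001 -0.002]
vertex est -0.0009523392876622377 -7.20081149146734e-05
[([434.8, 19.9], 0.72, array([0.572219  , 0.21601196, 0.046     ]))] [([214.4, 244.4], array([0.43114353, 0.18734498, 0.        ]))] [([218.1, 244.4], array([0.43283782, 0.18613798, 0.        ]))]
```

View pics/v4.png

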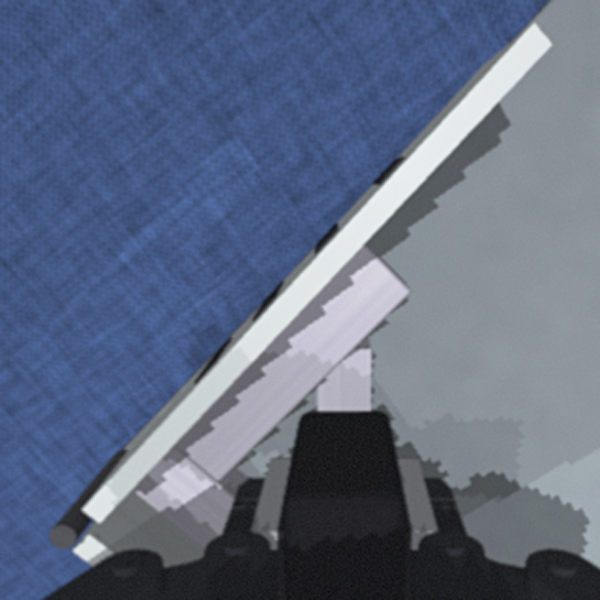

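The leg lies along the panel, which is square to about 0.5° (end at (0.572, 0.216)). The x push is ample, so I'll shift some of it toward the fixed wall.

Emit:
step_arm(
  targets="-0.8 -0.1 0 0; -1.6 -0.2 0 0; -2.5 -0.3 0 0; -2.5 -0.3 0 0; -2.5 -0.3 0 0; -2.5 -0.3 0 0",
)

```text
t: 16.95
tcp_pos: [0.4828, 0.1547, 0.0283]
tool_rot: [0.887, 0.461, 0.007, 0.006]
force: [13.9, -16.5, 3.8]
finger_gap: 0.269
gripper_force: 80.1
```

Emit:
step_arm(
  targets="-0.7 -0.7 0 0; -1.4 -1.4 0 0; -1.4 -1.4 0 0; -1.4 -1.4 0 0",
)

```text
t: 17.35
tcp_pos: [0.4828, 0.1547, 0.0285]
tool_rot: [0.887, 0.461, 0.009, 0.006]
force: [15.5, -13.3, 2.0]
finger_gap: 0.273
gripper_force: 79.9
```

```bash
cat > st.py <<'E'
from h import *
s=manip.sense();t=np.radians(-79.9);ex=np.array([np.cos(t),np.sin(t),0]);ey=np.array([-ex[1],ex[0],0])
M=R.from_quat(s['tool_rot']).as_matrix();print('yaw',np.degrees(np.arctan2(M[1,0],M[0,0]))-135,'tilt',np.degrees(np.arccos(-M[2,2])),s['tcp_pos'],'Fx,Fy',s['force']@ex,s['force']@ey,s['force'])
d=s['tcp_pos']-[.4345,.188,0];print('vertex est',d@ex-.042,d@ey-.042)
E
python3 st.py
```

```text
yaw -80.12423302209595 tilt 1.2903080273232461 [0.48276915 0.15470485 0.02849215] Fx,Fy 15.770518771422585 12.896701604037206 [ 15.46246799 -13.26447354   2.02434835]
vertex est -0.0007560155506516689 -0.0003177284469758415
```

Emit:
step_arm(
  targets="0 0 0.3 0; 0 0 0.6 0; 0 0 0.6 0; 0 0 0.6 0; 0 0 0.6 0; 0 0 0.6 0",
)

```text
t: 17.95
tcp_pos: [0.4828, 0.1547, 0.0284]
tool_rot: [0.887, 0.461, 0.009, 0.006]
force: [14.4, -14.8, 7.3]
finger_gap: 0.275
gripper_force: 80.9
```

```bash
python3 st.py; python3 - <<'E'
from h import *
c,im=snap('wrist','w5.png');c2,im2=snap('side','s5.png')
print([(r['position'],r['p'],atz(c,r['position'],.046)) for r in manip.mark_of('wrist','panel_end')[:1]],[(r['position'],atz(c,r['position'],0)) for r in manip.mark_of('wrist','square_corner')[:1]])
cv2.imwrite('pics/v5.png',np.hstack([cv2.resize(im[0:320,140:460],(400,400),interpolation=2),cv2.resize(im2[90:210,240:360],(400,400),interpolation=2)])[:,:,::-1])
E
```

```text
yaw -80.1284834946311 tilt 1.3016212253743915 [0.48281213 0.15469553 0.0284201 ] Fx,Fy 17.044720099769286 11.5528961412867 [ 14.36293975 -14.75458757   7.31558739]
vertex est -0.0007393000777266012 -0.0002770476775525166
[([431.7, 20.1], 0.61, array([0.57156146, 0.21609265, 0.046     ]))] [([215.2, 243.6], array([0.43198301, 0.18740789, 0.        ]))]
```

View pics/v5.png

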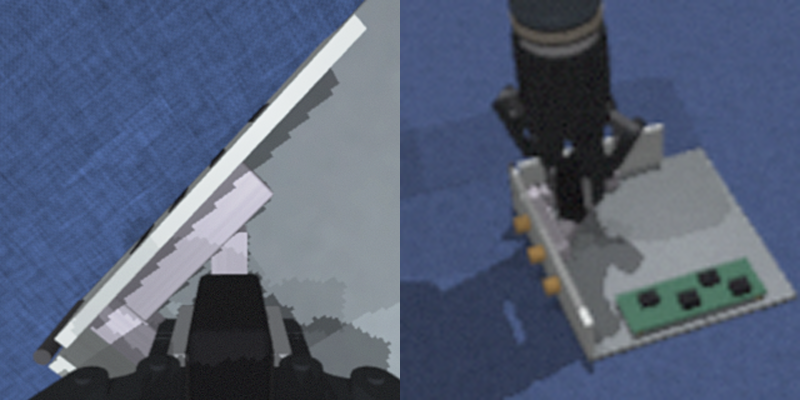

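The leg lies parallel along the panel (left half, (110,320) to (260,175)), and the panel is square to the wall. Forces are 17 N and 12 N into the two faces, and everything is still. I'm handing it in.

```bash
python3 -c "
from station import manip
print(manip.sign_off())"
```

```text
the job is handed in; nothing more can be done
None
```

I handed the job in with the square still gripped (80 N) and pressed into the chassis corner, pushing about 17 N towards the panel and 12 N towards the fixed wall; the panel looks square in the last pictures, but sign-off returned no verdict.

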